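# Load the second tube into the centrifuge carrier

## Task

The aluminium centrifuge carrier has one wide capped tube in it and must be filled as a pair before the spin: take the other wide capped tube out of the rack and slide it, cap up, all the way down into the carrier's empty bore. Lower it gently, do not let it drop in, and leave it standing there; leave the tube already in the carrier, the slim tube in the rack and the other things on the bench where they are.

Things in the scene. Friction and masses are not known exactly. Their poses are not given: they have to be found in the camera images.
- sample_tube: The wide capped tube to be loaded, at the start standing upright in an end hole of the rack. Rigid, white, 118 mm tall in all, about 65 g. Body 29 mm in diameter, its lowest 16 mm tapering to a 10 mm flat tip; a round orange screw cap 34 mm in diameter takes the top 20 mm. Origin: centre of the tip; z along the tube to the cap.
- carrier: Aluminium block 130 x 64 x 83 mm (x, y, z) with a dark band and a short round pin on each long side (18 mm thick, reaching 10 mm out from the side, centred 62 mm up). It does not move. Two upright blind round bores lie on its long (x) axis, 38 mm to either side of the centre: the empty one at +x, the one already loaded at -x. Origin: centre of the underside; z up. It may be turned any way.
- free_bore (a point): Centre of the mouth of the carrier's empty bore, in its top face, 83 mm above the bench; axes as the carrier's. Bore 32 mm in diameter, 75 mm deep with a flat closed floor 8 mm above the bench, mouth chamfered 2 mm. A tube that is fully home stands on the floor with its tip 75 mm below this point and its upper 43 mm (cap included) above the block.
- loaded_bore (a point): Centre of the mouth of the other bore, of the same sizes, which already holds a tube.
- loaded_tube: The wide tube already in the carrier, the same as sample_tube in size and look; stays there. Origin: centre of its tip.
- rack: Yellow plastic rack 60 x 185 x 74 mm (x, y, z), does not move: a floor plate 6 mm thick with two holed plates above (tops 36 and 74 mm up). Three holes in a row along its y: at +60 mm (33 mm wide, holds sample_tube), at 0 (21 mm wide, holds slim_tube), at -60 mm (33 mm wide, empty). Tubes stand on the floor plate, 6 mm above the bench. Origin: centre of the underside; z up.
- slim_tube: Slim capped tube, 17 mm in diameter and 120 mm tall, cap 22 mm, in the rack's middle hole; stays there. Origin: centre of its tip.
- reagent_bottle: Bystander: bottle with a screw cap, 80 mm in diameter, 150 mm tall, to the left. Origin: centre of its underside.
- tip_box: Bystander: black box of pipette tips, 85 x 120 x 61 mm, to the right, does not move. Origin: centre of its underside.
- marker: Bystander: marker pen lying on the bench beyond the work, 120 mm long (along y), 14 mm thick. Origin: centre of its underside.
Things that resemble listed ones, but are neither listed nor needed, are in the scene too. Leave any purple or turquoise look-alike of the sample_tube alone.

How it is judged:
At the end, for the whole second after the job is handed in: The wide tube from the rack is at rest upright (within about 5 degrees) in the carrier's empty bore, its tip at least 70 mm below the mouth (fully home is 75 mm) and within 6 mm of the bore's axis sideways; the other wide tube still stands fully home in its own bore (z of sample_tube in the frame of free_bore below -0.07 m and horizontal distance between sample_tube and free_bore below 0.006 m and angle between each of sample_tube, loaded_tube's own z axis and vertical below 0.09 rad and linear speed of sample_tube below 0.02 m/s and angular speed of sample_tube below 0.3 rad/s and z of loaded_tube in the frame of loaded_bore below -0.07 m and horizontal distance between loaded_tube and loaded_bore below 0.006 m); the robot touches nothing.
It fails at once if the wide tube dropped or slammed down the bore (faster than 0.5 m/s inside it) (horizontal distance between sample_tube and free_bore below 0.016 m and z of sample_tube in the frame of free_bore below -0.003 m and linear speed of sample_tube above 0.5 m/s).
It fails at once if the tube already in the carrier moved more than 20 mm (distance of loaded_tube from where it was at the start of the episode above 0.02 m).
It fails at once if the slim tube moved more than 20 mm (distance of slim_tube from where it was at the start of the episode above 0.02 m).
It fails at once if the bottle moved more than 30 mm (distance of reagent_bottle from where it was at the start of the episode above 0.03 m).
It fails at once if the marker moved more than 30 mm (distance of marker from where it was at the start of the episode above 0.03 m).
It also fails if it takes over 45 s, if anything falls off the work surface, if the arm or the gripper's body presses on something with over 40 N, if the wrist force passes 120 N, or if a joint passes its speed limit or range.

## Robot

A 7-joint arm with a two-finger parallel gripper is mounted at the origin on the work surface. World frame = base frame: x ahead of the robot, y to its left, z up, the work surface at z = 0. Lengths are in m, angles in rad, forces in N, time in s.
With the tool pointing down it reaches from about 0.425 to 0.95 m from the base axis. Payload 16.7 kg.
Tool frame: the origin (TCP) lies on the centre line of the jaws, within the pads' length; the fingertips stand r.tip_reach ahead of it and the grasp point (between the pads) lies 2 mm behind it (r.tip_reach is the distance from the TCP to the fingertips, in m); z points along the fingers, y is the line along which they close (so a half turn about z gives the same grasp; the last joint's range is limited). The gripper opens to 94 mm and grips with 3 to 60 N. Pads are 16 mm wide; open, the fingers measure 119 mm over their backs; the gripper's body (75 mm by 177 mm) begins 78 mm behind the grasp point.
Start: joints at [-1.44, 0.426, 0.074, 1.606, -0.034, 1.111, -0.067], TCP at [0.187, 0.649, 0.222] pointing down, gripper open.
Joint ranges: [-2.85, 2.85], [-0.5, 2.14], [-1.23, 1.37], [0.21, 2.46], [-1.02, 4.16], [0.16, 2.05], [-2.73, 2.73]. Speed limits (rad/s): [1.89, 1.89, 2.39, 2.39, 3.01, 3.01, 3.01].

## Interface

Orientations are given as a rotation vector (axis times angle).
In Python, from bench import r gives the robot as it stands.
- The arm moves only by the shell command python3 -m jog 'ROWS' [FORCE]. ROWS is JSON, a list that holds one entry, the list of rows, each a list of 7 numbers: the shift along the world's x, y, z in mm, then the turn, a rotation vector about the world's x, y, z in degrees, then the opening, from 0 (shut) to 1 (fully open). A call has exactly 5 rows; each row shifts and turns the commanded pose from where the row before left it; what a row does not reach is not made up. A row lasts 1/12 s, in which the tool goes at most 41.7 mm and 7.16 degrees, less where a joint would pass 70% of its speed; a pose out of reach is approached as far as the arm can. A call is refused whole if a number of a shift passes 41.7 or a number of a turn 7.16, either way. A call with a gripper value outside its range is refused whole. The fingers move at their own pace and stop on an object; FORCE is the grip in N (left out, the last holds). Time passes only in rows, so rows that do not move let the fingers close, or fill a call up. It gives the time, the measured TCP pose, the force, the opening and the grip force at its end, in the units of the state.
- r.get_state(): the state, without advancing time (a new reading comes with each control period).
- r.read_camera(name): name is "scene" or "side" or "wrist"; returns a dict with "pixels" (420x560x3 uint8, red, green, blue), "depth" (420x560 float32, m along the optical axis (not along the pixel's ray), 0 where there is no reading), "fx", "fy", "cx", "cy" (pixels), "R" (3x3) and "t" (3): a world point X has camera coordinates R X + t. Camera axes: x right, y down, z forward; pixel columns grow to the right and rows downward; lengths in m; the calibration is good to about 2 mm. A picture is of the moment at which its call begins.
- r.sign_off(): hands the job in; it is judged then, once.
Trained networks look in a picture, given as the dict that the camera call returned (one of the last four; its "shot" number tells which), for a name from the list of things; names that differ only in an ending like _2 or _b are one class to them, and where a whole thing is asked for, a point or a joint stands for the part that bears it (a point fixed in the world has none). Each returns a list of dicts, best first, with "conf" (0 to 1); they miss things now and then, are a little off and sometimes report something else, mostly with a low value. They report only what shows in the picture. A call takes as long as a camera call. They do not tell look-alikes from the thing itself.
- r.silhouettes(picture, name): "region" (420x560 bool, what is visible of it).
- r.tip_of(picture, name): "centre" ([x, y, z] in m, in world coordinates, good to about 4 mm: a listed point, or the origin of a listed thing).
The state is a dict: "clock": time; "joints": joint angles; "joint_velocities": joint speeds; "joint_torque": joint torques, N m; "eef_pos": TCP position; "orientation": TCP orientation; "wrist_force": force on the tool from outside, world axes, zero at the start; "ft_torque": the same for the moment, N m; "grip_width": finger opening in m; "grip_force": force on a finger pad.
Only numpy, scipy, OpenCV 4.12 (cv2) and the standard library are available. Lean on these libraries where they do the work, as an engineer would, in place of code of your own. Each camera call takes 0.05 s, during which the arm holds its last target. There are 200 camera calls.

## Working session

There is one attempt and no reset: what is moved stays moved. The work goes in short steps, Python scripts to look and compute and a shell command to move; the robot and the scene stay as the last step left them, time stands still between calls to the robot, and variables do not carry over. Pictures are saved under pics/ and viewed, at most 10 in all, crops included, and the job is handed in when it is done.

```bash
mkdir -p pics
cat > h.py <<'E'
import numpy as np, cv2
from bench import r
def save(p,n): cv2.imwrite('pics/'+n,cv2.cvtColor(p["pixels"],cv2.COLOR_RGB2BGR))
def px(p,X):
    c=np.array(p["R"])@np.array(X)+np.array(p["t"]); return (round(p["fx"]*c[0]/c[2]+p["cx"]),round(p["fy"]*c[1]/c[2]+p["cy"]))
def cloud(p):
    d=p["depth"]; v,u=np.mgrid[:d.shape[0],:d.shape[1]]
    C=np.stack([(u-p["cx"])/p["fx"]*d,(v-p["cy"])/p["fy"]*d,d],-1)
    return (C-np.array(p["t"]))@np.array(p["R"])
E
python3 - <<'E'
from h import *
s=r.get_state(); print({k:np.round(v,3) for k,v in s.items()}, r.tip_reach)
ims=[]
for c in("scene","side"):
    p=r.read_camera(c); save(p,c+"0.png"); print(c,np.round(-np.array(p["R"]).T@np.array(p["t"]),2))
    for n in("sample_tube","carrier","free_bore","loaded_bore","rack","slim_tube"):
        for o in r.tip_of(p,n)[:4]: print(n,np.round(o["centre"],3),round(o["conf"],2),px(p,o["centre"]))
E
```

```text
{'clock': np.float64(0.0), 'joints': array([-1.44 ,  0.427,  0.074,  1.607, -0.034,  1.111, -0.067]), 'joint_velocities': array([ 0.001, -0.002,  0.   ,  0.   , -0.003, -0.   , -0.002]), 'joint_torque': array([-1.0000e-03, -9.3584e+01,  3.6660e+00, -4.5419e+01, -4.9000e-02,
        2.1000e-02,  0.0000e+00]), 'eef_pos': array([0.187, 0.648, 0.222]), 'orientation': array([-4.400e-01, -3.111e+00,  2.000e-03]), 'wrist_force': array([-0.136, -0.   , -0.321]), 'ft_torque': array([-0.07 ,  0.024,  0.046]), 'grip_force': np.float64(0.0), 'grip_width': np.float64(0.094)} 0.017
scene [1.06 0.67 1.18]
sample_tube [0.472 0.31  0.002] 0.74 (398, 295)
sample_tube [0.512 0.221 0.007] 0.71 (365, 274)
sample_tube [ 0.596  0.228 -0.003] 0.64 (339, 293)
sample_tube [ 0.624  0.135 -0.001] 0.63 (311, 270)
carrier [ 0.496 -0.153  0.001] 0.77 (295, 179)
free_bore [ 0.527 -0.167  0.078] 0.85 (285, 162)
loaded_bore [ 0.464 -0.13   0.089] 0.91 (310, 160)
rack [ 0.494  0.161 -0.003] 0.88 (357, 257)
slim_tube [0.49  0.164 0.006] 0.7 (359, 255)
side [ 0.12 -0.76  0.64]
sample_tube [ 0.595  0.23  -0.003] 0.89 (226, 198)
sample_tube [0.473 0.305 0.   ] 0.85 (182, 197)
sample_tube [0.626 0.136 0.005] 0.65 (248, 206)
sample_tube [ 0.494 -0.148  0.003] 0.35 (261, 272)
carrier [ 0.494 -0.147 -0.   ] 0.95 (261, 273)
free_bore [ 0.524 -0.167  0.083] 0.67 (276, 247)
free_bore [ 0.497 -0.148  0.001] 0.5 (262, 273)
loaded_bore [ 0.462 -0.134  0.079] 0.75 (246, 249)
rack [ 0.491  0.16  -0.001] 0.9 (206, 216)
slim_tube [0.493 0.162 0.009] 0.58 (206, 213)
```

View pics/scene0.png

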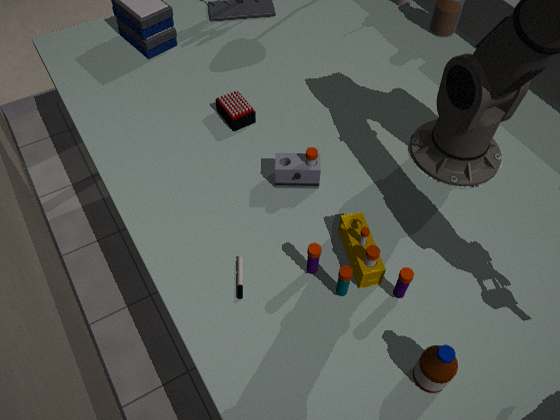

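View pics/side0.png

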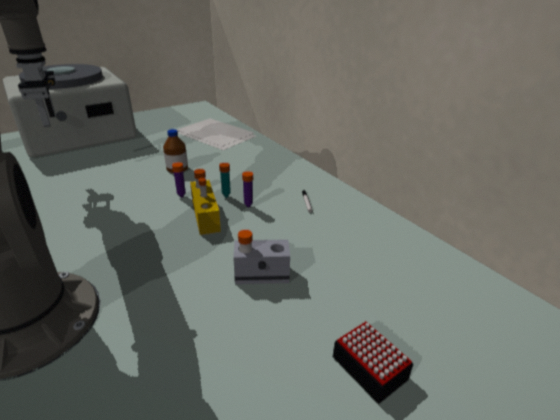

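The look-alike candidates in the scene picture are the white-bodied tube in the rack's end hole (cap 373,255), purple ones at (314,258) and (405,282), and a turquoise one at (344,280). Another wide tube is in the carrier (311,155). The white tube in the rack is the one that fits. I'll confirm it in a crop and measure the cap tops.

Run:
```python
from h import *
p=r.read_camera("scene"); im=cv2.cvtColor(p["pixels"],cv2.COLOR_RGB2BGR)
cv2.imwrite('pics/crop.png',cv2.resize(im[140:310,250:430],None,fx=3.3,fy=3.3,interpolation=cv2.INTER_CUBIC))
X=cloud(p); hsv=cv2.cvtColor(im,cv2.COLOR_BGR2HSV)
m=(hsv[...,0]<13)&(hsv[...,1]>170)&(hsv[...,2]>100)&(X[...,2]>.09)&(X[...,2]<.14)
n,l,st,ce=cv2.connectedComponentsWithStats(m.astype(np.uint8))
for i in range(1,n):
    if st[i,4]>25:
        P=X[l==i]; top=P[P[:,2]>np.percentile(P[:,2],95)-.006]
        print(np.round(ce[i]),st[i,4],"topmid",np.round((top.min(0)+top.max(0))/2,3),np.round(np.ptp(top,0),3),"z",np.round(P[:,2].max(),3))
# top face of carrier / rack rectangles
for nme,lo,hi in(("carrier",.075,.090),("rack",.068,.08)):
    g=r.silhouettes(p,nme)[0]["region"]&(X[...,2]>lo)&(X[...,2]<hi)
    (c,s,a)=cv2.minAreaRect((X[g][:,:2]*1000).astype(np.float32)); print(nme,c,s,a,g.sum())
```

```text
[312. 152.] 82 topmid [ 0.461 -0.13   0.126] [0.032 0.033 0.009] z 0.131
[365. 230.] 40 topmid [0.49  0.164 0.126] [0.018 0.019 0.008] z 0.13
[314. 248.] 123 topmid [0.627 0.14  0.118] [0.03  0.032 0.008] z 0.122
[373. 251.] 114 topmid [0.51  0.222 0.124] [0.031 0.03  0.007] z 0.127
[346. 271.] 126 topmid [0.597 0.231 0.118] [0.03  0.032 0.008] z 0.122
[407. 273.] 125 topmid [0.475 0.31  0.118] [0.032 0.031 0.007] z 0.122
carrier (493.8274230957031, -149.8885955810547) (70.50708770751953, 129.7827911376953) 59.67045974731445 623
rack (490.50677490234375, 162.49070739746094) (186.9420166015625, 62.004764556884766) 72.43910217285156 906
```

View pics/crop.png

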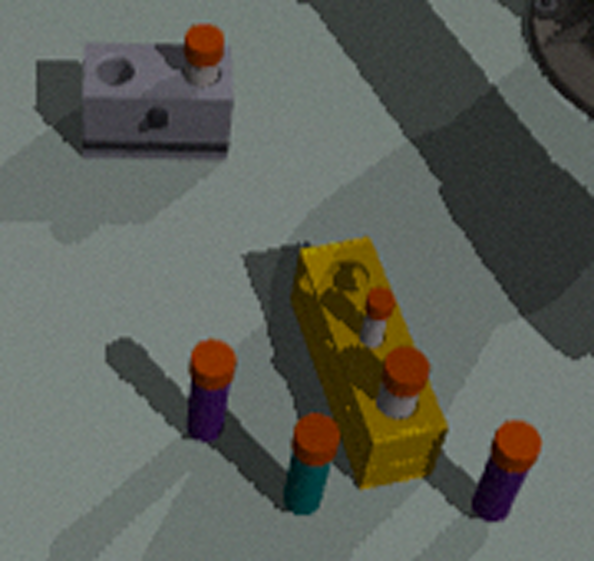

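The crop confirms it: the white-bodied tube with the orange cap stands in the rack's end hole (crop 405,375), while the purple and turquoise ones stand on the bench. The carrier's empty bore is at crop (115,70), at about (0.527, -0.170). I'll move above the tube and turn so that the jaws close across the rack.

```bash
python3 -m jog '[[[21,-28,0,0,0,-6,0.65],[21,-28,0,0,0,-6,0.65],[21,-28,0,0,0,-6,0.65],[21,-28,0,0,0,-6,0.65],[21,-28,0,0,0,-6,0.65]]]'
python3 -m jog '[[[21,-28,0,0,0,-6,0.65],[21,-28,0,0,0,-6,0.65],[21,-28,0,0,0,-6,0.65],[21,-28,0,0,0,-6,0.65],[21,-28,0,0,0,-6,0.65]]]'
python3 -m jog '[[[21,-28,0,0,0,-6,0.65],[21,-28,0,0,0,-6,0.65],[21,-28,0,0,0,-6,0.65],[21,-28,0,0,0,-6,0.65],[0,0,0,0,0,0,0.65]]]'
```

```text
clock: 1.27
eef_pos: [0.2928, 0.5071, 0.2226]
orientation: [-1.237, -2.888, -0.0]
wrist_force: [0.6, -0.4, 0.2]
grip_width: 0.0644
grip_force: 0.0
clock: 1.68
eef_pos: [0.3978, 0.3671, 0.2227]
orientation: [-1.942, -2.469, -0.001]
wrist_force: [0.5, 1.1, -0.2]
grip_width: 0.0613
grip_force: 0.0
clock: 2.1
eef_pos: [0.4847, 0.2506, 0.2231]
orientation: [2.421, 1.999, 0.002]
wrist_force: [-0.5, -0.2, -0.9]
grip_width: 0.061
grip_force: 0.0
```

```bash
python3 -m jog '[[[13,-14,0,0,0,0,0.65],[12,-14,0,0,0,0,0.65],[0,0,0,0,0,0,0.65],[0,0,0,0,0,0,0.65],[0,0,0,0,0,0,0.65]]]'
python3 - <<'E'
from h import *
s=r.get_state(); print(np.round(s["eef_pos"],4))
for c in("wrist","side","scene"):
    p=r.read_camera(c)
    if c=="wrist": save(p,"w1.png")
    X=cloud(p); hsv=cv2.cvtColor(p["pixels"],cv2.COLOR_RGB2HSV)
    m=(hsv[...,0]<13)&(hsv[...,1]>150)&(hsv[...,2]>60)&(X[...,2]>.09)&(X[...,2]<.14)
    n,l,st,ce=cv2.connectedComponentsWithStats(m.astype(np.uint8))
    for i in range(1,n):
        if st[i,4]>40:
            P=X[l==i]; top=P[P[:,2]>np.percentile(P[:,2],95)-.006]
            print(c,np.round(ce[i]),st[i,4],"topmid",np.round((top.min(0)+top.max(0))/2,4),np.round(np.ptp(top,0),3))
E
```

```text
clock: 2.52
eef_pos: [0.5057, 0.229, 0.2224]
orientation: [-2.408, -2.018, 0.0]
wrist_force: [-1.4, -0.0, -0.2]
grip_width: 0.0612
grip_force: 0.0
[0.5057 0.229  0.2224]
wrist [203. 117.] 113 topmid [0.4687 0.3097 0.1181] [0.022 0.032 0.004]
wrist [377. 189.] 125 topmid [0.5831 0.2313 0.1156] [0.006 0.023 0.007]
wrist [413. 181.] 44 topmid [0.6076 0.2379 0.1178] [0.01  0.018 0.003]
wrist [282. 207.] 78 topmid [0.5096 0.2351 0.1197] [0.019 0.004 0.007]
wrist [436. 280.] 286 topmid [0.6268 0.1454 0.1158] [0.031 0.022 0.007]
wrist [276. 288.] 98 topmid [0.4935 0.1705 0.1232] [0.014 0.007 0.007]
wrist [271. 303.] 156 topmid [0.4891 0.1635 0.1256] [0.015 0.018 0.004]
side [177. 167.] 82 topmid [0.4721 0.3068 0.1155] [0.031 0.038 0.007]
side [224. 167.] 67 topmid [0.5949 0.2297 0.1151] [0.029 0.036 0.006]
side [200. 176.] 131 topmid [0.4999 0.1924 0.1224] [0.04  0.085 0.007]
side [247. 176.] 75 topmid [0.6264 0.1358 0.1148] [0.032 0.03  0.006]
side [245. 236.] 167 topmid [ 0.4608 -0.1335  0.1232] [0.032 0.035 0.007]
scene [312. 153.] 107 topmid [ 0.46   -0.1294  0.1257] [0.031 0.036 0.008]
scene [314. 250.] 159 topmid [0.6266 0.1412 0.1183] [0.032 0.031 0.008]
scene [373. 252.] 153 topmid [0.5088 0.2213 0.1236] [0.033 0.032 0.008]
scene [346. 272.] 170 topmid [0.5968 0.2315 0.1187] [0.033 0.033 0.008]
scene [407. 275.] 164 topmid [0.4751 0.3103 0.1181] [0.032 0.031 0.009]
```

View pics/w1.png

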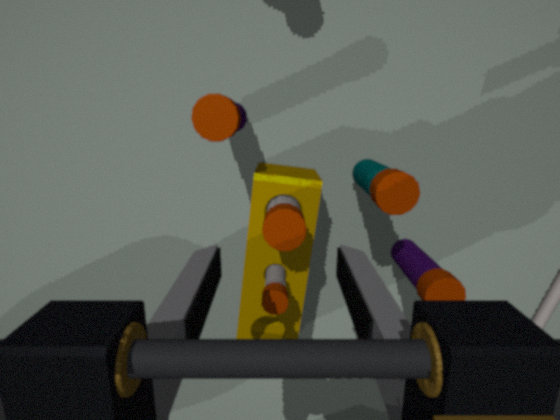

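The wrist view shows the sample cap at (285,228) between the fingers, with its white body visible. The turquoise tube is at (390,190) and clear of the right finger, and the slim tube is at (275,295).

```bash
python3 -m jog '[[[3,-7,-10,0,0,0,0.65],[0,0,-10,0,0,0,0.65],[0,0,-10,0,0,0,0.65],[0,0,0,0,0,0,0.65],[0,0,0,0,0,0,0.65]]]'
python3 - <<'E'
from h import *
s=r.get_state(); print(np.round(s["eef_pos"],4))
p=r.read_camera("wrist"); save(p,"w2.png"); print(p["fx"],px(p,[.509,.2215,.124]),px(p,s["eef_pos"]-np.array([0,0,.067])))
R=np.array(p["R"]);C=-R.T@p["t"]
hsv=cv2.cvtColor(p["pixels"],cv2.COLOR_RGB2HSV)
m=((hsv[...,0]<16)&(hsv[...,1]>150)&(hsv[...,2]>40)).astype(np.uint8)
n,l,st,ce=cv2.connectedComponentsWithStats(m)
for i in range(1,n):
    if st[i,4]>200:
        c,_=cv2.minEnclosingCircle(np.argwhere(l==i)[:,::-1].astype(np.float32))
        d=R.T@[(c[0]-p["cx"])/p["fx"],(c[1]-p["cy"])/p["fy"],1]; X=C+d*(.118-C[2])/d[2]
        print(st[i],c,np.round(X,4))
E
```

```text
clock: 3.08
eef_pos: [0.5086, 0.2213, 0.1915]
orientation: [2.408, 2.017, -0.003]
wrist_force: [-0.1, -0.6, 0.2]
grip_width: 0.0615
grip_force: 0.0
[0.5086 0.2213 0.1915]
363.60770577103324 (279, 232) (279, 233)
[ 173   79   57   54 2383] (201.27304077148438, 105.26280212402344) [0.4755 0.3097 0.118 ]
[ 375  165   57   51 2229] (403.0260925292969, 189.7565155029297) [0.5942 0.2342 0.118 ]
[ 255  204   49   54 2035] (279.0, 230.4339599609375) [0.5087 0.2207 0.118 ]
[426 276  55  26 965] (453.0, 298.0) [0.6225 0.1489 0.118 ]
[255 292  29  37 843] (267.69232177734375, 310.0) [0.49   0.1626 0.118 ]
```

View pics/w2.png

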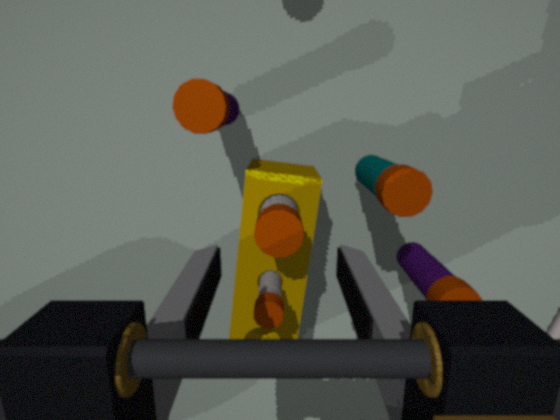

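The cap is centred between the fingers: (279,230) in the picture against a predicted (279,232). I'll descend and grip.

```bash
python3 -m jog '[[[0,0,-20,0,0,0,0.65],[0,0,-20,0,0,0,0.65],[0,0,-20,0,0,0,0.65],[0,0,-19,0,0,0,0.65],[0,0,0,0,0,0,0.65]]]'
python3 -m jog '[[[0,0,0,0,0,0,0.2],[0,0,0,0,0,0,0.2],[0,0,0,0,0,0,0.2],[0,0,0,0,0,0,0.2],[0,0,0,0,0,0,0.2]]]' 25
python3 -m jog '[[[0,0,10,0,0,0,0.2],[0,0,15,0,0,0,0.2],[0,0,20,0,0,0,0.2],[0,0,20,0,0,0,0.2],[0,0,0,0,0,0,0.2]]]' 25
```

```text
clock: 3.55
eef_pos: [0.5077, 0.221, 0.1109]
orientation: [-2.408, -2.018, 0.006]
wrist_force: [-1.0, -1.2, 0.2]
grip_width: 0.0612
grip_force: 0.0
clock: 3.97
eef_pos: [0.5095, 0.2218, 0.1144]
orientation: [-2.408, -2.017, -0.002]
wrist_force: [-0.6, -0.1, 6.2]
grip_width: 0.0336
grip_force: 25.0
clock: 4.38
eef_pos: [0.5107, 0.222, 0.1826]
orientation: [2.409, 2.017, 0.008]
wrist_force: [0.9, 1.3, -0.5]
grip_width: 0.0337
grip_force: 25.0
```

Gripped at 33.6 mm, which matches the cap. Next I'll raise it clear and carry it above the carrier.

```bash
python3 -m jog '[[[0,0,20,0,0,0,0.2],[0,0,20,0,0,0,0.2],[0,0,20,0,0,0,0.2],[0,0,20,0,0,0,0.2],[0,0,0,0,0,0,0.2]]]'
python3 -m jog '[[[0,-10,0,0,0,0,0.2],[2,-25,0,0,0,0,0.2],[2,-30,0,0,0,0,0.2],[2,-30,0,0,0,0,0.2],[2,-30,0,0,0,0,0.2]]]'
python3 -m jog '[[[2,-30,0,0,0,0,0.2],[2,-30,0,0,0,0,0.2],[2,-30,0,0,0,0,0.2],[2,-30,0,0,0,0,0.2],[2,-30,0,0,0,0,0.2]]]'
python3 -m jog '[[[0,-30,0,0,0,0,0.2],[0,-30,0,0,0,0,0.2],[0,-30,0,0,0,0,0.2],[0,-20,0,0,0,0,0.2],[0,-7,0,0,0,0,0.2]]]'
python3 -m jog '[[[0,0,0,0,0,0,0.2],[0,0,0,0,0,0,0.2],[0,0,0,0,0,0,0.2],[0,0,0,0,0,0,0.2],[0,0,0,0,0,0,0.2]]]'
python3 - <<'E'
from h import *
s=r.get_state(); print(np.round(s["eef_pos"],4))
for c in("scene","side","wrist"):
    p=r.read_camera(c); save(p,c+"3.png")
    for n in("free_bore","loaded_bore","sample_tube","carrier"):
        for o in r.tip_of(p,n)[:2]: print(c,n,np.round(o["centre"],3),round(o["conf"],2))
    X=cloud(p)
    for o in r.silhouettes(p,"carrier")[:1]:
        g=o["region"]&(X[...,2]>.075)&(X[...,2]<.09); print(g.sum(),cv2.minAreaRect((X[g][:,:2]*1000).astype(np.float32)))
    if c!="wrist":
        g=X[(np.abs(X[...,0]-s["eef_pos"][0])<.03)&(np.abs(X[...,1]-s["eef_pos"][1])<.03)&(X[...,2]>.125)&(X[...,2]<.24)]
        print(c,"held z",g[:,2].min(),len(g))
E
```

```text
clock: 4.8
eef_pos: [0.5104, 0.2219, 0.2623]
orientation: [2.409, 2.017, 0.007]
wrist_force: [1.1, 0.5, -0.8]
grip_width: 0.0335
grip_force: 25.0
clock: 5.22
eef_pos: [0.5162, 0.0943, 0.2575]
orientation: [-2.408, -2.017, 0.002]
wrist_force: [1.1, -0.5, -1.0]
grip_width: 0.0334
grip_force: 25.0
clock: 5.63
eef_pos: [0.5259, -0.0556, 0.2576]
orientation: [-2.408, -2.017, 0.002]
wrist_force: [0.9, 0.4, -0.7]
grip_width: 0.0328
grip_force: 25.0
clock: 6.05
eef_pos: [0.5254, -0.1744, 0.2577]
orientation: [-2.412, -2.012, 0.003]
wrist_force: [-0.4, -0.4, -0.8]
grip_width: 0.0336
grip_force: 25.0
clock: 6.47
eef_pos: [0.5272, -0.1693, 0.2584]
orientation: [-2.406, -2.019, -0.0]
wrist_force: [0.2, -0.3, -1.0]
grip_width: 0.0332
grip_force: 25.0
[ 0.5272 -0.1693  0.2584]
scene free_bore [ 0.524 -0.173  0.08 ] 0.83
scene loaded_bore [ 0.464 -0.131  0.083] 0.7
scene loaded_bore [ 0.53  -0.171  0.148] 0.26
scene sample_tube [0.472 0.309 0.002] 0.92
scene sample_tube [ 0.595  0.229 -0.002] 0.82
scene carrier [ 0.492 -0.152 -0.   ] 0.56
608 ((493.6617431640625, -151.0086212158203), (73.34988403320312, 130.11656188964844), 60.807376861572266)
scene held z 0.14916021107850672 229
side free_bore [ 0.528 -0.169  0.085] 0.75
side loaded_bore [ 0.461 -0.135  0.081] 0.9
side loaded_bore [ 0.495 -0.15   0.004] 0.23
side sample_tube [0.473 0.308 0.   ] 0.85
side sample_tube [ 0.598  0.233 -0.001] 0.71
side carrier [ 0.498 -0.152  0.002] 0.9
side carrier [ 0.525 -0.17   0.084] 0.43
840 ((493.4427490234375, -151.90444946289062), (70.177490234375, 129.7903289794922), 58.524105072021484)
side held z 0.149814096495125 419
wrist free_bore [ 0.526 -0.167  0.086] 0.77
wrist loaded_bore [ 0.463 -0.133  0.012] 0.7
wrist loaded_bore [ 0.458 -0.128  0.083] 0.63
wrist carrier [ 0.493 -0.152 -0.004] 0.76
6176 ((494.4043884277344, -150.77565002441406), (64.44722747802734, 130.30282592773438), 58.744361877441406)
```

View pics/wrist3.png

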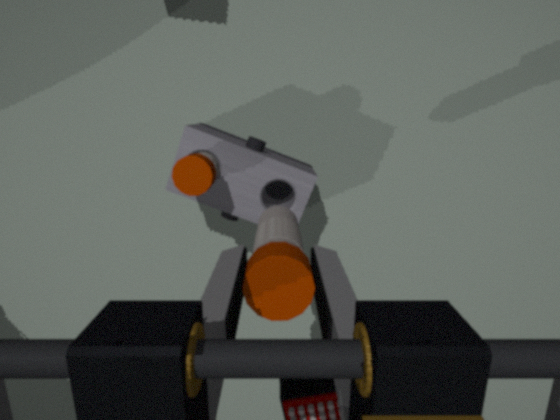

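View pics/side3.png

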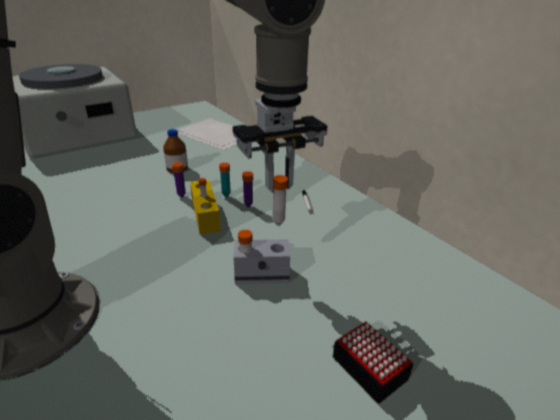

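The tube hangs upright in the grip. In the wrist view its tip is near (279,215), just in front of the bore mouth (278,192). The carrier's top rectangle fits at 64.4 x 130.3 mm, so the bore is at (0.5269, -0.1705). I'll lower to just above the mouth and check the tube's axis.

```bash
python3 -m jog '[[[0,-1,-14,0,0,0,0.2],[0,0,-14,0,0,0,0.2],[0,0,-14,0,0,0,0.2],[0,0,0,0,0,0,0.2],[0,0,0,0,0,0,0.2]]]'
python3 - <<'E'
from h import *
s=r.get_state(); e=s["eef_pos"]; print(np.round(e,4))
for c in("scene","side","wrist"):
    p=r.read_camera(c); X=cloud(p)
    C=-np.array(p["R"]).T@p["t"]
    if c=="wrist":
        save(p,"w4.png")
        g=r.silhouettes(p,"carrier")[0]["region"]&(X[...,2]>.078)&(X[...,2]<.088); print(g.sum(),cv2.minAreaRect((X[g][:,:2]*1000).astype(np.float32)))
    # body slices: cylinder axis = mean of visible surface, pushed away from camera
    for z in(.13,.15,.17,.19):
        P=X[(np.hypot(X[...,0]-e[0],X[...,1]-e[1])<.03)&(np.abs(X[...,2]-z)<.008)]
        if len(P)<15: continue
        from scipy.optimize import least_squares
        f=least_squares(lambda q:np.hypot(P[:,0]-q[0],P[:,1]-q[1])-.0145,e[:2]+.01*(e[:2]-C[:2])/np.hypot(*(e[:2]-C[:2])),loss="soft_l1",f_scale=.001)
        print(c,z,len(P),np.round(f.x,4),np.round(np.median(np.abs(f.fun)),4))
E
```

```text
clock: 7.78
eef_pos: [0.5268, -0.1715, 0.2163]
orientation: [-2.408, -2.017, 0.002]
wrist_force: [0.8, 0.9, -0.4]
grip_width: 0.0334
grip_force: 25.0
[ 0.5268 -0.1715  0.2163]
scene 0.13 36 [ 0.5243 -0.1747] 0.0011
scene 0.15 38 [ 0.5371 -0.1522] 0.002
scene 0.17 47 [ 0.5395 -0.1543] 0.0028
scene 0.19 45 [ 0.5318 -0.1514] 0.0025
side 0.13 73 [ 0.5094 -0.1935] 0.0034
side 0.15 75 [ 0.5108 -0.1947] 0.0025
side 0.17 78 [ 0.5142 -0.1969] 0.0036
side 0.19 80 [ 0.514  -0.1971] 0.0025
7589 ((494.47784423828125, -150.77716064453125), (64.65879821777344, 130.21644592285156), 58.88132095336914)
wrist 0.13 167 [ 0.5266 -0.1735] 0.0001
wrist 0.15 233 [ 0.5309 -0.1476] 0.0024
wrist 0.17 328 [ 0.531  -0.1474] 0.0025
wrist 0.19 456 [ 0.5311 -0.1474] 0.0024
```

View pics/w4.png

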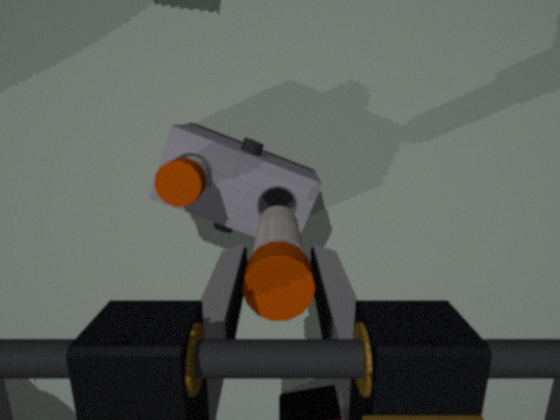

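The fit fell onto the concave side, so I'll redo it with a proper start. I'll also fit the bore's rim.

Run:
```python
from h import *
from scipy.optimize import least_squares
s=r.get_state(); e=s["eef_pos"]; print(np.round(e,4))
for c in("scene","side","wrist"):
    p=r.read_camera(c); X=cloud(p); C=-np.array(p["R"]).T@p["t"]
    for z,rad in((.13,.0145),(.15,.0145),(.17,.0145),(.19,.0145),(.217,.017)):
        P=X[(np.hypot(X[...,0]-e[0],X[...,1]-e[1])<.022)&(np.abs(X[...,2]-z)<.006)]
        if len(P)<15: continue
        u=np.median(P[:,:2],0)-C[:2]; u/=np.hypot(*u)
        f=least_squares(lambda q:np.hypot(P[:,0]-q[0],P[:,1]-q[1])-rad,np.median(P[:,:2],0)+.013*u,loss="soft_l1",f_scale=.001)
        print(c,z,len(P),np.round(f.x,4),np.round(np.median(np.abs(f.fun)),4))
```

```text
[ 0.5275 -0.1716  0.2173]
scene 0.13 27 [ 0.525  -0.1736] 0.001
scene 0.15 29 [ 0.525  -0.1739] 0.0008
scene 0.17 30 [ 0.5251 -0.1739] 0.0008
scene 0.19 35 [ 0.5255 -0.1731] 0.0014
scene 0.217 46 [ 0.5269 -0.1743] 0.0016
side 0.13 52 [ 0.5262 -0.174 ] 0.0007
side 0.15 51 [ 0.526  -0.1739] 0.0007
side 0.17 58 [ 0.526 -0.174] 0.0006
side 0.19 62 [ 0.526  -0.1744] 0.0006
side 0.217 85 [ 0.5269 -0.1738] 0.0009
wrist 0.13 140 [ 0.5265 -0.1733] 0.0001
wrist 0.15 165 [ 0.5266 -0.1732] 0.0001
wrist 0.17 252 [ 0.5268 -0.173 ] 0.0001
wrist 0.19 350 [ 0.5268 -0.173 ] 0.0001
wrist 0.217 764 [ 0.527  -0.1734] 0.0003
```

The tube is vertical at (0.5266, -0.1733), measured with the same camera as the bore at (0.5270, -0.1704). I'll shift +3 mm in y and lower gently.

```bash
python3 -m jog '[[[0,3,0,0,0,0,0.2],[0,0,-8,0,0,0,0.2],[0,0,-8,0,0,0,0.2],[0,0,-8,0,0,0,0.2],[0,0,-6,0,0,0,0.2]]]'
python3 -m jog '[[[0,0,-6,0,0,0,0.2],[0,0,-6,0,0,0,0.2],[0,0,-4,0,0,0,0.2],[0,0,0,0,0,0,0.2],[0,0,0,0,0,0,0.2]]]'
```

```text
clock: 8.55
eef_pos: [0.5266, -0.1683, 0.1851]
orientation: [-2.408, -2.017, 0.001]
wrist_force: [0.5, -0.1, -0.8]
grip_width: 0.0333
grip_force: 25.0
clock: 8.97
eef_pos: [0.527, -0.1686, 0.1704]
orientation: [-2.408, -2.017, 0.0]
wrist_force: [0.2, -0.5, 0.6]
grip_width: 0.0335
grip_force: 25.0
```

```bash
python3 -m jog '[[[0,0,-5,0,0,0,0.2],[0,0,-5,0,0,0,0.2],[0,0,-5,0,0,0,0.2],[0,0,-5,0,0,0,0.2],[0,0,0,0,0,0,0.2]]]'
python3 -m jog '[[[0,0,-5,0,0,0,0.2],[0,0,-5,0,0,0,0.2],[0,0,-5,0,0,0,0.2],[0,0,-5,0,0,0,0.2],[0,0,0,0,0,0,0.2]]]'
```

```text
clock: 9.38
eef_pos: [0.5266, -0.1683, 0.1494]
orientation: [-2.407, -2.017, 0.002]
wrist_force: [-0.2, 0.4, 0.0]
grip_width: 0.0336
grip_force: 25.0
clock: 9.8
eef_pos: [0.5266, -0.1683, 0.1294]
orientation: [-2.407, -2.017, 0.002]
wrist_force: [-0.9, -0.6, -0.0]
grip_width: 0.0332
grip_force: 25.0
```

```bash
python3 -m jog '[[[0,0,-4,0,0,0,0.2],[0,0,-3,0,0,0,0.2],[0,0,-2,0,0,0,0.2],[0,0,0,0,0,0,0.2],[0,0,0,0,0,0,0.2]]]'
python3 -m jog '[[[0,0,-1,0,0,0,0.2],[0,0,-1,0,0,0,0.2],[0,0,-1,0,0,0,0.2],[0,0,0,0,0,0,0.2],[0,0,0,0,0,0,0.2]]]'
```

```text
clock: 10.22
eef_pos: [0.527, -0.1685, 0.1214]
orientation: [-2.408, -2.017, 0.0]
wrist_force: [0.2, -0.7, -0.5]
grip_width: 0.0333
grip_force: 25.0
clock: 10.63
eef_pos: [0.527, -0.1685, 0.1184]
orientation: [-2.408, -2.017, 0.0]
wrist_force: [0.4, 1.2, -1.3]
grip_width: 0.0337
grip_force: 25.0
```

```bash
python3 -m jog '[[[0,0,-1,0,0,0,0.2],[0,0,-1,0,0,0,0.2],[0,0,0,0,0,0,0.2],[0,0,0,0,0,0,0.2],[0,0,0,0,0,0,0.2]]]'
python3 -m jog '[[[0,0,-1,0,0,0,0.2],[0,0,-1,0,0,0,0.2],[0,0,0,0,0,0,0.2],[0,0,0,0,0,0,0.2],[0,0,0,0,0,0,0.2]]]'
```

```text
clock: 11.05
eef_pos: [0.5271, -0.1685, 0.1164]
orientation: [-2.408, -2.017, 0.0]
wrist_force: [0.2, -0.1, -0.1]
grip_width: 0.0336
grip_force: 25.0
clock: 11.47
eef_pos: [0.5284, -0.169, 0.1159]
orientation: [2.407, 2.016, 0.003]
wrist_force: [-2.1, 0.6, 21.7]
grip_width: 0.0333
grip_force: 25.0
```

It touched the floor at TCP z 0.116, as expected for fully home. I'll back off 1 mm, release and retreat.

```bash
python3 -m jog '[[[0,0,1,0,0,0,0.2],[0,0,0,0,0,0,0.4],[0,0,0,0,0,0,0.55],[0,0,0,0,0,0,0.6],[0,0,0,0,0,0,0.6]]]'
python3 -m jog '[[[0,0,5,0,0,0,0.6],[0,0,15,0,0,0,0.6],[0,0,25,0,0,0,0.6],[0,0,30,0,0,0,0.6],[0,0,30,0,0,0,0.6]]]'
python3 -m jog '[[[0,0,20,0,0,0,0.6],[0,0,10,0,0,0,0.6],[0,0,0,0,0,0,0.6],[0,0,0,0,0,0,0.6],[0,0,0,0,0,0,0.6]]]'
python3 - <<'E'
from h import *
p=r.read_camera("wrist"); save(p,"w5.png"); X=cloud(p)
hsv=cv2.cvtColor(p["pixels"],cv2.COLOR_RGB2HSV)
m=((hsv[...,0]<16)&(hsv[...,1]>150)&(hsv[...,2]>40)).astype(np.uint8)
n,l,st,ce=cv2.connectedComponentsWithStats(m)
for i in range(1,n):
    if st[i,4]>200:
        P=X[l==i]; t=P[P[:,2]>np.percentile(P[:,2],90)-.004]; print(ce[i],"top z",np.round(np.median(t[:,2]),4),np.round((t.min(0)+t.max(0))/2,4))
E
```

```text
clock: 11.88
eef_pos: [0.5269, -0.1684, 0.1152]
orientation: [-2.408, -2.017, 0.001]
wrist_force: [-0.2, -0.0, 0.5]
grip_width: 0.054
grip_force: 0.0
clock: 12.3
eef_pos: [0.5265, -0.1687, 0.2216]
orientation: [-2.408, -2.016, 0.002]
wrist_force: [1.1, 1.1, -0.2]
grip_width: 0.0563
grip_force: 0.0
clock: 12.72
eef_pos: [0.5265, -0.1681, 0.2492]
orientation: [-2.407, -2.017, 0.002]
wrist_force: [0.3, -0.4, -0.3]
grip_width: 0.0564
grip_force: 0.0
[192.79644809 178.6420765 ] top z 0.1258 [ 0.493  -0.1204  0.267 ]
[278.12858193 211.29904482] top z 0.1257 [ 0.5255 -0.14    0.2669]
[318.92592593 409.31712963] top z 0.0537 [ 0.5241 -0.2751  0.2311]
```

View pics/w5.png

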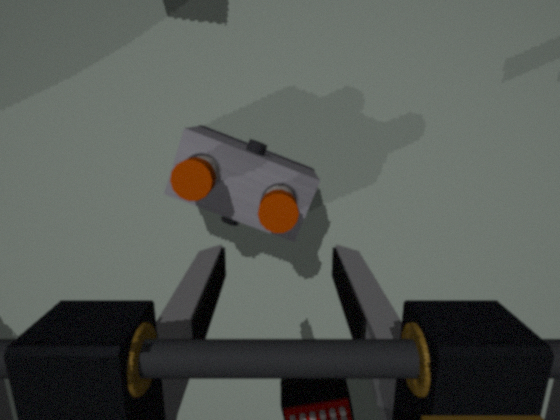

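Both caps, at (193,179) and (278,211), have their tops at 0.126 m. That means both tubes are fully home and upright, and the gripper is clear.

```bash
python3 -c "from bench import r; print(r.sign_off())"
```

```text
the job is handed in; nothing more can be done
None
```

The wide tube from the rack now stands cap up and fully home in the carrier's empty bore, lowered gently and released with the gripper clear, and the job was handed in at about 13 s (no verdict was returned).

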